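# Weed out the tired spring clip

## Task

One of the three identical black spring clips lying on the desk has gone weak: its handles fold together under a light squeeze while the other two stay stiff. Find it by squeezing the handles, lift it by its folded handles and put it in the shallow grey rectangular tray, lying flat on the tray's floor, and leave the two firm clips on the desk where they lie.

Things in the scene. Friction and masses are not known exactly. Their poses are not given: they have to be found in the camera images.
- clip_1 (a point): one of three spring clips, exactly alike to look at, lying on the desk. Like a big black plastic clothes peg on its side, steel coil, 26 mm high, 87 mm long, 50 g. Point: midway between the handles, half-way up. x points to the jaws (coil centre 42 mm, jaw tips 75 mm along x), y across the handles (the way to squeeze), z up. The handle pads reach 12 mm either side along x.
- clip_2 (a point): one of three spring clips, exactly alike to look at, lying on the desk. Point and axes as for clip_1. Unsqueezed, the handles measure 44 mm over their outsides at this point, splaying to 50 mm at their rear (-x) ends; squeezed fully together they are parallel and 21 mm wide. Squeeze them with the fingers low, either side of this point.
- clip_3 (a point): one of three spring clips, exactly alike to look at, lying on the desk. Point and axes as for clip_1. One of the three is weak, the other two firm: a weak one folds fully together under 3 N on each handle; a firm one narrows by less than 3 mm at 8 N and by about 5 mm at 25 N, and springs back when let go.
- fold_1 (a joint): how far the left handle of the clip at clip_1 is squeezed inward about its coil: 0 rad at rest, 0.27 rad folded fully (the right handle does the same)
- fold_2 (a joint): how far the left handle of the clip at clip_2 is squeezed inward about its coil: 0 rad at rest, 0.27 rad folded fully (the right handle does the same)
- fold_3 (a joint): how far the left handle of the clip at clip_3 is squeezed inward about its coil: 0 rad at rest, 0.27 rad folded fully (the right handle does the same)
- tray: the reject tray, an open shallow grey plastic box fixed to the desk, 130 mm along its x, 170 mm along its y, 30 mm high, walls 4 mm, floor 4 mm thick. Origin at the centre of its underside, on the desk.
There are look-alikes about, which are no part of the job. Leave any green, pink or red look-alike of the part that bears clip_2 alone.

How it is judged (in metres and radians):
On the way:
1. a clip is lifted off the desk (at least 25 mm) with its handles folded together by the grip, which only the weak one allows (((value of joint fold_1 above 0.2 rad and height (world z) of clip_1 above 0.038 m) or (value of joint fold_2 above 0.2 rad and height (world z) of clip_2 above 0.038 m) or (value of joint fold_3 above 0.2 rad and height (world z) of clip_3 above 0.038 m))), for 0.2 s.
At the end, for the whole second after the job is handed in: The weak clip lies flat (within 10 degrees) on the floor of the tray, its handles' middle inside the walls; each firm clip still lies flat on the desk within 40 mm of where it started. All three are let go (((x of clip_1 in the frame of tray between -0.061 and 0.061 m and y of clip_1 in the frame of tray between -0.081 and 0.081 m and z of clip_1 in the frame of tray between 0.008 and 0.026 m and (angle between clip_1's own z axis and vertical below 0.17 rad or angle between clip_1's own z axis and vertical above 2.97 rad) and distance of each of clip_2, clip_3 from where it was at the start of the episode below 0.04 m and angle between each of clip_2, clip_3's own z axis and vertical below 0.17 rad) or (x of clip_2 in the frame of tray between -0.061 and 0.061 m and y of clip_2 in the frame of tray between -0.081 and 0.081 m and z of clip_2 in the frame of tray between 0.008 and 0.026 m and (angle between clip_2's own z axis and vertical below 0.17 rad or angle between clip_2's own z axis and vertical above 2.97 rad) and distance of each of clip_1, clip_3 from where it was at the start of the episode below 0.04 m and angle between each of clip_1, clip_3's own z axis and vertical below 0.17 rad) or (x of clip_3 in the frame of tray between -0.061 and 0.061 m and y of clip_3 in the frame of tray between -0.081 and 0.081 m and z of clip_3 in the frame of tray between 0.008 and 0.026 m and (angle between clip_3's own z axis and vertical below 0.17 rad or angle between clip_3's own z axis and vertical above 2.97 rad) and distance of each of clip_1, clip_2 from where it was at the start of the episode below 0.04 m and angle between each of clip_1, clip_2's own z axis and vertical below 0.17 rad))); the robot touches nothing.
It also fails if it takes over 61 s, if anything falls off the work surface, if the arm or the gripper's body presses on something with over 40 N, if the wrist force passes 120 N, or if a joint passes its speed limit or range.

## Robot

A 6-joint arm with a two-finger parallel gripper is mounted at the origin on the work surface. World frame = base frame: x ahead of the robot, y to its left, z up, the work surface at z = 0. Lengths are in m, angles in degrees, forces in N, time in s.
With the tool pointing down it reaches from about 0.325 to 0.85 m from the base axis. Payload 15.5 kg.
Tool frame: the origin (TCP) lies at the very end of the fingers, on their centre line; the grasp point (between the pads) lies arm.grip_depth behind it (arm.grip_depth is the distance from the TCP to the grasp point, in m); z points along the fingers, y is the direction in which the jaws open and shut (so a half turn about z gives the same grasp; the last joint's range is limited). The gripper opens to 91 mm and grips with 3 to 60 N. Pads are 32 mm wide; open, the fingers measure 118 mm over their backs; the gripper's body (76 mm by 178 mm) begins 60 mm behind the grasp point.
Start: joints at [-70.044, 28.281, 77.091, -0, 74.628, -5.472], TCP at [0.268, -0.564, 0.214] pointing down, gripper open.
Joint ranges: [-166.48, 166.48], [-47.26, 123.95], [12.59, 153.08], [-70.14, 250.14], [6.76, 159.57], [-176.63, 176.63]. Speed limits (degrees/s): [108.29, 108.29, 147.25, 172.46, 172.46, 172.46].

## Interface

Orientations are given as a 3x3 rotation matrix whose columns are the frame's x, y, z axes.
In Python, from rig import arm gives the robot as it stands. Calls block until the motion is done:
- arm.move_to(position, orientation): joint-space move of the TCP to a pose.
- arm.move_l(position, orientation=None, feed=0.15): straight line of the TCP; orientation=None keeps the orientation; feed is the mean speed in m/s.
- arm.move_joints(angles): joint-space move.
- arm.grip(opening): finger opening in m; the grip force is fixed at half the most; returns when the fingers have stopped.
- arm.sleep(seconds).
- arm.solve_ik(position, orientation): joint angles nearest the present ones, or None.
- arm.snapshot(name): name is "scene" or "top" or "wrist"; returns the picture (420x560x3 uint8, red, green, blue); there is no depth.
- arm.get_calibration(name): a dict with "intrinsics" (3x3 intrinsics, pixels), "cam_to_world" (4x4, takes a point from camera to world coordinates). Camera axes: x right, y down, z forward; pixel columns grow to the right and rows downward; lengths in m; the calibration is good to about 2 mm. A picture is of the moment at which its call begins: read the wrist's pose just before it. get_calibration takes no time and is no camera call; for the wrist camera it gives the pose at the moment of the call.
A pose or a line that the arm cannot do raises arm.Unreachable and nothing moves.
- arm.sign_off(): hands the job in, once; it reports no verdict.
Readings, each from a call of its own:
- arm.current_t(): time.
- arm.current_joint_positions(): joint angles.
- arm.current_dq(): joint speeds.
- arm.current_tau(): joint torques, N m.
- arm.current_ee_pos(): TCP position.
- arm.current_tool_rot(): TCP orientation.
- arm.current_force(): force on the tool from outside, world axes, zero at the start.
- arm.current_torque(): the same for the moment, N m.
- arm.current_width(): finger opening in m.
Only numpy, scipy, OpenCV 4.12 (cv2) and the standard library are available. Lean on these libraries where they do the work, as an engineer would, in place of code of your own. Each camera call takes 0.05 s, during which the arm holds its last target.

## Working session

There is one attempt and no reset: what is moved stays moved. The work goes in short steps, each a Python script; the robot and the scene stay as the last script left them, time stands still between calls to the robot, and variables do not carry over. Pictures are saved under pics/ and viewed, and the job is handed in when it is done.

```bash
ls; mkdir -p pics; python3 - <<'E'
from rig import arm
import cv2,numpy as np
print(arm.current_t(),arm.grip_depth,arm.current_width())
for n in ["scene","top"]:
    im=arm.snapshot(n); cv2.imwrite(f"pics/{n}0.png",im[:,:,::-1])
    c=arm.get_calibration(n); print(n,np.round(c["intrinsics"],1).tolist(),np.round(c["cam_to_world"],3).tolist())
E
```

```text
pics
0.0 0.0188 0.09103924907771373
scene [[546.6, 0.0, 282.0], [0.0, 546.6, 205.9], [0.0, 0.0, 1.0]] [[-0.344, 0.792, -0.504, 1.074], [0.939, 0.282, -0.198, 0.279], [-0.015, -0.541, -0.841, 1.134], [0.0, 0.0, 0.0, 1.0]]
top [[509.0, 0.0, 274.4], [0.0, 509.0, 210.3], [0.0, 0.0, 1.0]] [[-0.02, -0.981, 0.19, 0.187], [-1.0, 0.021, 0.0, -0.007], [-0.004, -0.19, -0.982, 1.295], [0.0, 0.0, 0.0, 1.0]]
```

View pics/scene0.png

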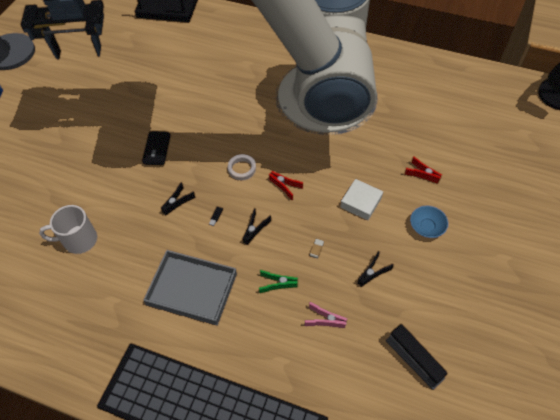

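View pics/top0.png

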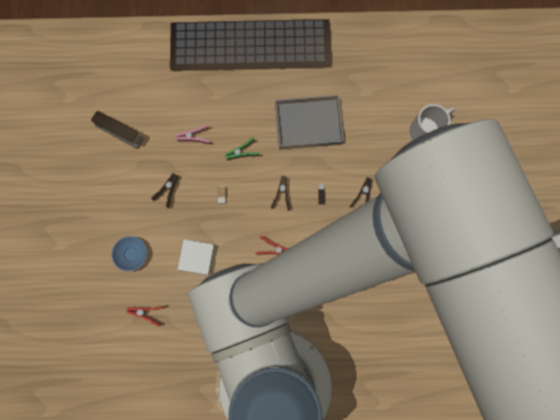

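```bash
python3 - <<'E'
import cv2,numpy as np
t=cv2.imread("pics/top0.png");s=cv2.imread("pics/scene0.png")
def cr(im,u,v): return cv2.resize(im[v-24:v+24,u-24:u+24],(264,264),interpolation=cv2.INTER_CUBIC)
a=np.hstack([cr(t,168,190),cr(t,283,193),cr(t,363,193)]);b=np.hstack([cr(s,375,270),cr(s,256,228),cr(s,177,200)])
cv2.imwrite("pics/crop0.png",np.vstack([a,b]))
E
```

```text
(no output)
```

View pics/crop0.png

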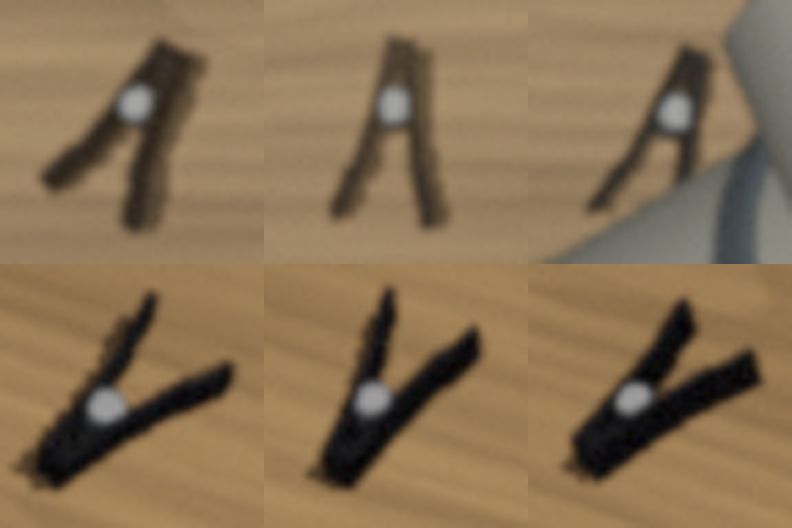

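```bash
cat > h.py <<'E'
from rig import arm
import cv2,numpy as np
def ray(c,u,v,z):
    K=c["intrinsics"];T=c["cam_to_world"]
    d=T[:3,:3]@np.linalg.solve(K,[u,v,1.]);o=T[:3,3]
    return o+d*(z-o[2])/d[2]
def down(yaw): # tool y axis at world yaw (deg), z down
    a=np.radians(yaw);y=np.array([np.cos(a),np.sin(a),0]);z=np.array([0,0,-1.])
    return np.column_stack([np.cross(y,z),y,z])
E
python3 - <<'E'
from h import *
t=arm.get_calibration("top");s=arm.get_calibration("scene")
def sh(n,c,L):
    print(n,[np.round(ray(c,*p,0.026)[:2],4).tolist() for p in L])
sh("A top",t,[(168.5,184.9),(153.1,199.3),(168.5,206.4)])
sh("B top",t,[(282.6,188.1),(272.8,207.7),(289.2,209)])
sh("C top",t,[(366.1,189.4),(351.5,206.8)])
sh("C scn",s,[(171.9,200.4),(181.5,184.7),(193.4,194.4)])
sh("B scn",s,[(256-24+108/5.5,228-24+135/5.5)])
sh("tray",t,[(277,103),(339,98),(344,141),(281,147)])
c=arm.get_calibration("wrist");T=np.eye(4);R=arm.current_tool_rot();p=arm.current_ee_pos()
print(np.round(R,3).tolist(), p);print(np.round(R.T@c["cam_to_world"][:3,:3],3).tolist(),np.round(R.T@(c["cam_to_world"][:3,3]-p),3),np.round(c["intrinsics"],0).tolist())
E
```

```text
A top [[0.505, 0.2639], [0.468, 0.3025], [0.4487, 0.2628]]
B top [[0.4903, -0.0287], [0.4397, -0.0026], [0.4354, -0.0442]]
C top [[0.4823, -0.2421], [0.4377, -0.2026]]
C scn [[0.485, -0.2405], [0.4349, -0.2389], [0.4513, -0.1986]]
B scn [[0.4933, -0.0278]]
tray [[0.722, -0.0193], [0.7325, -0.184], [0.613, -0.1917], [0.6002, -0.0271]]
[[0.903, 0.429, -0.0], [0.429, -0.903, 0.001], [0.0, -0.001, -1.0]] [ 0.26822863 -0.56414556  0.21340023]
[[0.001, -0.96, -0.28], [1.0, 0.001, -0.0], [0.0, -0.28, 0.96]] [ 0.079 -0.001 -0.17 ] [[336.0, 0.0, 279.0], [0.0, 336.0, 214.0], [0.0, 0.0, 1.0]]
```

```bash
python3 - <<'E'
from h import *
co=np.array([.4835,-.2413]);d=np.array([.042,-.022]);d/=np.linalg.norm(d)
p=co-.042*d; yaw=np.degrees(np.arctan2(d[1],d[0]))
print(p,yaw)
arm.move_to([*p,.12],down(yaw-90))
arm.grip(.075)
im=arm.snapshot("wrist");cv2.imwrite("pics/wC.png",im[:,:,::-1])
np.save("cC.npy",arm.get_calibration("wrist"),allow_pickle=True)
im=arm.snapshot("top");cv2.imwrite("pics/top1.png",im[:,:,::-1])
print(arm.current_t())
E
```

```text
[ 0.44629508 -0.22181171] -27.64597536373868
2.1333
```

View pics/wC.png

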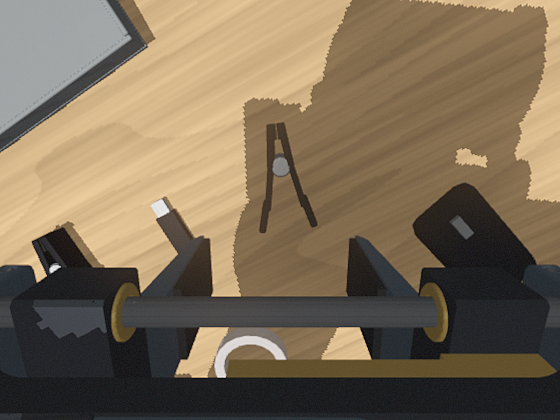

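```bash
python3 - <<'E'
from h import *
c=np.load("cC.npy",allow_pickle=True).item()
co,a,b,j1=[ray(c,*q,.026)[:2] for q in [(281,166),(264,230),(314,224),(276,125)]]
m=(a+b)/2;d=co-m
print(co,a,b,j1,np.linalg.norm(d),np.linalg.norm(a-b),np.linalg.norm(j1-co));d/=np.linalg.norm(d);print(np.degrees(np.arctan2(d[1],d[0])),co-.042*d)
E
```

```text
[ 0.48129649 -0.24126264] [ 0.44071182 -0.20418691] [ 0.42617454 -0.24326213] [ 0.51069668 -0.25230418] 0.050965923968601536 0.04169179133115234 0.0314052015093604
-20.127763275165773 [ 0.44186153 -0.22680983]
```

```bash
cat >> h.py <<'E'
def squeeze(p,yaw):
    R=down(yaw-90)
    arm.move_to([*p,.07],R); arm.move_l([*p,.005],feed=.12)
    print("open",arm.current_width(),arm.current_ee_pos(),arm.current_force())
    arm.grip(.030); w=arm.current_width(); arm.sleep(.1); w2=arm.current_width()
    print("squeezed",w,w2,arm.current_force())
    return w2
E
python3 - <<'E'
from h import *
p=np.array([.442,-.227])
w=squeeze(p,-20.3)
if w>.034:
    arm.grip(.075); arm.move_l([*p,.12],feed=.2)
    im=arm.snapshot("wrist");cv2.imwrite("pics/wC2.png",im[:,:,::-1])
print(arm.current_t())
E
```

```text
open 0.0749506247623045 [ 0.44254991 -0.22725513  0.00587489] [-0.17303677  0.10468519 -0.37779458]
squeezed 0.040144194222316514 0.04010777531007838 [-2.01856841  0.85428339  7.91467144]
5.35
```

```bash
python3 - <<'E'
from h import *
co=np.array([.4918,-.0283]);d=np.array([.053,-.005]);d/=np.linalg.norm(d)
p=co-.042*d; yaw=np.degrees(np.arctan2(d[1],d[0]))
arm.move_to([*p,.12],down(yaw-90))
im=arm.snapshot("wrist");cv2.imwrite("pics/wB.png",im[:,:,::-1])
np.save("cB.npy",arm.get_calibration("wrist"),allow_pickle=True)
E
python3 -c "
import cv2,numpy as np
cv2.imwrite('pics/BC.png',np.hstack([cv2.resize(cv2.imread('pics/'+n),(400,300)) for n in('wC2.png','wB.png')]))"
```

```text
(no output)
```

View pics/wB.png

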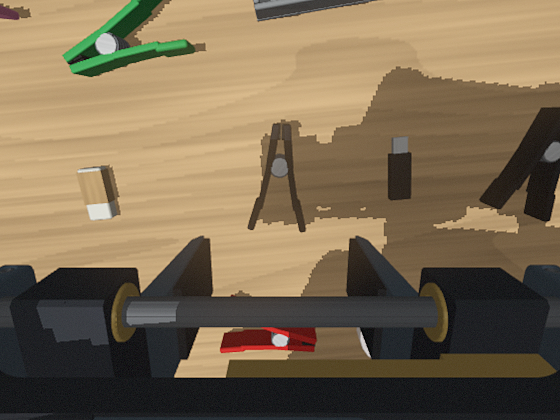

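View pics/BC.png

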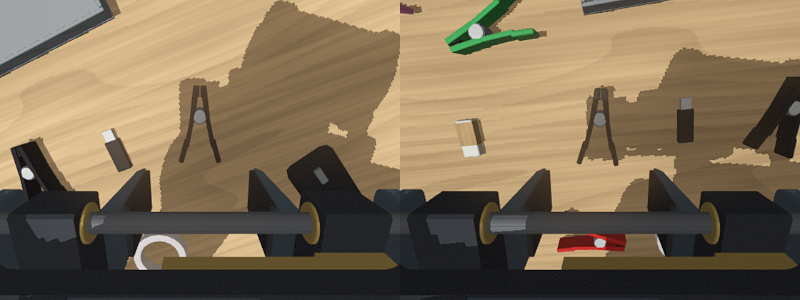

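```bash
python3 - <<'E'
from h import *
c=np.load("cB.npy",allow_pickle=True).item()
co,a,b=[ray(c,*q,.026)[:2] for q in [(280,167),(252,229),(302,229.5)]]
m=(a+b)/2;d=co-m;print(np.linalg.norm(d),np.linalg.norm(a-b));d/=np.linalg.norm(d);yaw=np.degrees(np.arctan2(d[1],d[0]))
p=co-.042*d;print(p,yaw)
w=squeeze(p,yaw)
if w>.034:
    arm.grip(.075); arm.move_l([*p,.12],feed=.2)
    im=arm.snapshot("wrist");cv2.imwrite("pics/wB2.png",im[:,:,::-1])
    co=np.array([.505,.2639]);d=np.array([.0465,-.0188]);d/=np.linalg.norm(d)
    p=co-.042*d; yaw=np.degrees(np.arctan2(d[1],d[0]))
    arm.move_to([*p,.12],down(yaw-90))
    im=arm.snapshot("wrist");cv2.imwrite("pics/wA.png",im[:,:,::-1])
    np.save("cA.npy",arm.get_calibration("wrist"),allow_pickle=True)
print(arm.current_t())
E
```

```text
0.051700625587506745 0.04143761548950459
[ 0.44810386 -0.02271119] -8.1390969993722
open 0.0752538065550829 [ 0.4487084  -0.02292722  0.00587591] [ 0.6100396  -0.27300167 -0.06871903]
squeezed 0.030088645422151315 0.030278216006090247 [-0.20706321 -0.82781551  2.31572142]
8.1583
```

```bash
python3 - <<'E'
from h import *
arm.grip(.010);print("w",arm.current_width())
p=arm.current_ee_pos();arm.move_l([p[0],p[1],.04],feed=.05);arm.move_l([p[0],p[1],.12],feed=.1);arm.sleep(.3)
print(arm.current_width(),arm.current_force())
a=np.radians(3.7);u=np.array([np.cos(a),np.sin(a)])
t=np.array([.667,-.1055])-.031*u
arm.move_to([*t,.12],down(3.7-90));print(arm.current_ee_pos())
im=arm.snapshot("wrist");cv2.imwrite("pics/lift.png",im[:,:,::-1])
np.save("cL.npy",arm.get_calibration("wrist"),allow_pickle=True)
im=arm.snapshot("scene");cv2.imwrite("pics/lift_s.png",im[:,:,::-1])
print(arm.current_t())
E
```

```text
w 0.018261339717300772
0.01812586912850906 [ 0.82501466  0.07645533 -1.14594294]
[ 0.63481858 -0.10694032  0.11953064]
11.525
```

View pics/lift.png

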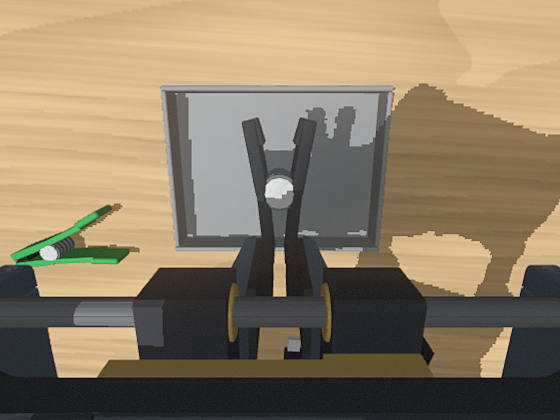

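View pics/lift_s.png

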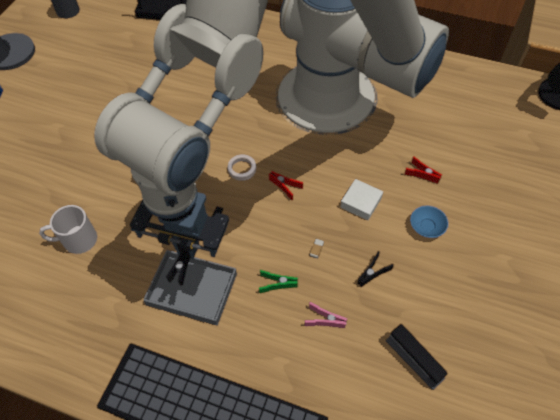

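```bash
python3 - <<'E'
from h import *
c=np.load("cL.npy",allow_pickle=True).item()
r=[ray(c,*q,.03)[:2] for q in [(163,88),(394,88),(380,249),(178,249)]];print(np.round(r,4),np.mean(r,0),np.degrees(np.arctan2(*(r[0]-r[3])[::-1])))
print([np.round(ray(c,*q,.14),4) for q in[(279,189),(243,122),(315,122)]], arm.current_ee_pos())
E
```

```text
[[ 0.7265 -0.015 ]
 [ 0.7374 -0.1824]
 [ 0.6121 -0.1909]
 [ 0.6011 -0.0234]] [ 0.66928286 -0.10293502] 3.830693865360913
[array([ 0.681 , -0.1025,  0.14  ]), array([ 0.7093, -0.0851,  0.14  ]), array([ 0.7113, -0.1161,  0.14  ])] [ 0.63474361 -0.10668657  0.12002132]
```

```bash
python3 - <<'E'
from h import *
a=np.radians(3.8);u=np.array([np.cos(a),np.sin(a)])
t=np.array([.669,-.103])-.032*u
R=down(3.8-90)
arm.move_l([*t,.05],R,feed=.12)
for z in (.02,.014,.0105):
    arm.move_l([*t,z],R,feed=.05); print(z,arm.current_ee_pos()[2],arm.current_force())
arm.grip(.06);print(arm.current_width());arm.sleep(.2)
arm.move_l([*t,.06],R,feed=.1);arm.move_l([*t,.14],R,feed=.2);arm.grip(.075)
im=arm.snapshot("wrist");cv2.imwrite("pics/pl.png",im[:,:,::-1])
arm.move_to([.45,-.35,.25],down(-90));arm.sleep(.3)
im=arm.snapshot("scene");cv2.imwrite("pics/pl_s.png",im[:,:,::-1])
im=arm.snapshot("top");cv2.imwrite("pics/pl_t.png",im[:,:,::-1])
print(arm.current_t())
E
python3 -c "
import cv2,numpy as np
cv2.imwrite('pics/pl3.png',cv2.resize(cv2.imread('pics/pl_s.png')[220:350,100:300],(800,520)))"
```

```text
0.02 0.020010293808948837 [ 0.1088853  -0.15365797 -0.45620959]
0.014 0.01372412559946894 [-0.02096729 -0.11645768 -0.27417699]
0.0105 0.010294211616088088 [-1.1743262   0.06411535  0.2053358 ]
0.060048867567977074
17.825
```

View pics/pl.png

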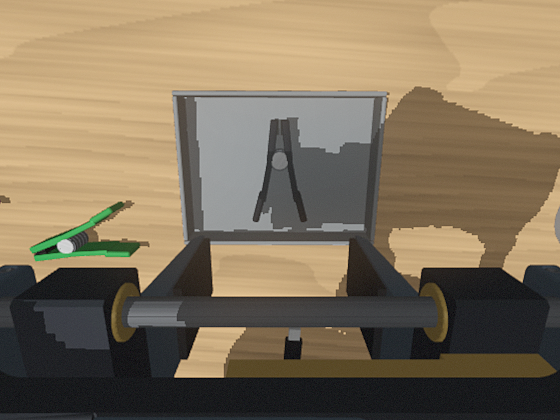

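View pics/pl3.png

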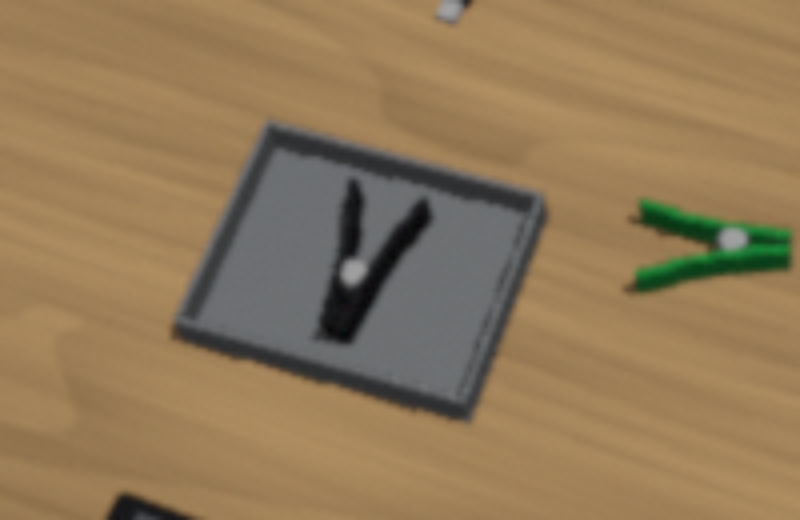

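View pics/pl_s.png

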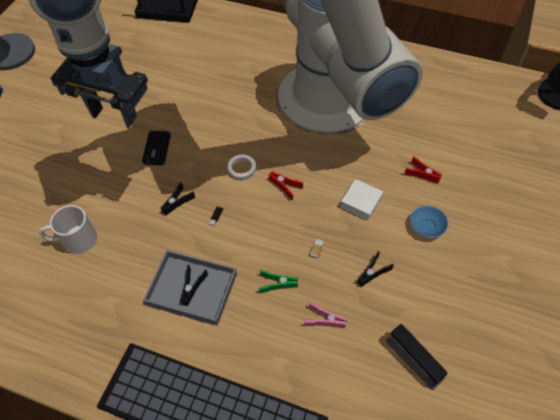

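The clip lies flat inside the tray walls: its coil is at (280,160) in the wrist view and (188,288) in the scene view. The other two black clips are still at (177,200) and (375,270), and the arm is clear of everything.

```bash
python3 -c "
from rig import arm
arm.sign_off();print(arm.current_t())"
```

```text
the job is handed in; nothing more can be done
the job is handed in; nothing more can be done
```

The weak clip was the middle one of the three. It is now in the grey tray, lying flat, and I handed the job in at about 18 s of the 61 s allowed.

- **Finding it:** I squeezed the clip nearest the phone first. It stopped at 40 mm, so it was firm, and a wrist picture showed it had not moved. The middle clip gave way to 30 mm, then to about 18 mm on a full grip. That is slightly under the stated 21 mm. I did not squeeze the third clip, because only one is weak.
- **Placing it:** I lifted it to about 12 cm with its handles still folded, lowered it to the tray floor and let go. There was no sign of hard contact.
- **Last checks:** The wrist and scene pictures show it flat inside the walls. The two firm clips appear in the same places as at the start, and the arm was clear. No checks failed or disagreed, but I judged flatness by eye rather than measuring it.

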